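Set the ratchet to tighten and clamp a leg blank in the bench rack clamp

TASK

The ratchet handle of the bench clamp is set to loosen: flip its little direction lever over to tighten, then swing the handle by its wooden knob, to and fro as needed, until the jaw holds the tapered wooden blank firmly against the tail stop; let go and leave it clamped. Firm means pulled slowly until the pull at the knob reaches about 13 N; much more, past about 19 N, bruises the wood. Move the jaw only by its handle, and leave the gouge, the bottle and the sharpening stone alone.

Things in the scene. Friction and masses are not known exactly. Their poses are not given: they have to be found in the camera images.
- clamp: Grey base plate 150 x 270 x 12 mm, blue gear housing 92 x 92 mm, top 60 mm up. Origin on the bench on the vertical axis about which the handle turns; z up. The jaw closes along the clamp's -y, 20 mm per rad of driven handle swing, held by friction where left. Running it free takes 6.5 N at the knob; on contact the pull rises steeply, 0.13 N per N of jaw force. The pull fades when the hand rests.
- handle (a joint): Swing of the steel ratchet handle, rad. At 0 it points along the clamp's +y; positive = clockwise from above (leaning to the clamp's +x). Hard stops at -0.6 and +0.6. Set to tighten, clockwise strokes close the jaw and it returns counter-clockwise freely, clicking. 16 teeth: up to 0.4 rad of a stroke is lost before it bites; two or more strokes may be needed.
- knob (a point): Centre of the upright round wooden knob (26 mm diameter, 50 mm high, its top 148 mm above the bench, underside 98 mm) at the end of the handle, 150 mm from the spindle axis; rigid with the handle. The handle's arm, 26 mm wide, lies below it, 80 to 90 mm above the bench.
- pawl (a joint): Direction lever's angle relative to the handle, rad, positive = clockwise from above. It snaps over its middle (0) and springs to one side: about -0.12 to -0.36 = loosen (as found), +0.12 to +0.36 = tighten (anywhere in that span, as the teeth allow). About 3 N at its tab tips it over. The tab stands on the side towards which the handle drives.
- lever_tab (a point): Centre of the direction lever's upright black tab: 10 mm (along lever) x 9 x 28 mm high, top 124 mm above the bench; the lever lies flat on the handle (top 98 mm up). Pivot 48 mm from the spindle axis along the handle, tab 40 mm further out, 62 mm short of the knob; it rests 5 to 14 mm to either side of the handle's middle line.
- ram: Sliding steel rack bar with the moving jaw (54 mm wide, 40 mm high) and a rounded vertical nose. Its origin coincides with the clamp's origin at the start and moves towards the clamp's -y as the jaw closes (up to 45 mm).
- jaw_nose (a point): Front point of the jaw's rounded nose, 34 mm above the bench: the point that meets the blank.
- tailstop: Blue block 90 x 24 x 52 mm bolted on the base plate. Origin at the foot of its flat face, centre of its width; the face looks along its +y, towards the jaw.
- blank: Loose rough tapered table-leg blank of light wood, 180 mm long, 44 mm high, about 38 mm thick at the end of its -x and 50 mm at its +x; lies on the base plate between jaw and tail stop. Origin on its underside, 18 mm in front of its straight back face, which looks along its -y to the tail stop; the slanting front face looks to the jaw.
- gouge_mid (a point): Bystander: turning gouge, 295 mm long, wooden handle, lying on the bench; point at its middle, 16 mm up.
- bottle_mid (a point): Bystander: clear plastic squeeze bottle, 48 mm diameter, 150 mm high, standing; point half-way up.
- stone_mid (a point): Bystander: sharpening stone in a wooden holder, 150 x 55 x 32 mm; point at its centre.
Things that resemble listed ones, but are neither listed nor needed, are in the scene too. What is shaped like the blank but pink or yellow is not meant.

How it is judged:
On the way, in this order (a step that is already met when the one before it is completed fails the run):
1. the direction lever is flipped over to tighten (value of joint pawl above 0.08 rad and contact force between ram and blank below 10 N), for 0.2 s.
2. the handle is pulled until the jaw presses the blank firmly (over 35 N) (contact force between ram and blank above 35 N), for 0.2 s.
At the end, for the whole second after the job is handed in: The blank is clamped between jaw and tail stop (jaw force still above 20 N, stop force above 15 N), flat on the base and with its back against the stop within 3 mm and 3 degrees, at rest; the direction lever is left on tighten (over +0.05 rad); the handle is released (contact force between ram and blank above 20 N and contact force between tailstop and blank above 15 N and value of joint pawl above 0.05 rad and y of blank in the frame of tailstop below 0.021 m and angle between the y axis of blank and the y axis of tailstop, either way round below 0.05 rad and angle between blank's own z axis and vertical below 0.05 rad and linear speed of blank below 0.01 m/s); the robot touches nothing.
It fails at once if the blank is bruised: jaw force over 100 N (about 19 N at the knob) (contact force between ram and blank above 100 N).
It fails at once if the robot pushes the jaw itself (contact force between any of the fingers, the arm and ram above 5 N).
It fails at once if a bystander is moved by more than 20 mm (distance of any of gouge_mid, bottle_mid, stone_mid from where it was at the start of the episode above 0.02 m).
It also fails if it takes over 72 s, if anything falls off the work surface, if the arm or the gripper's body presses on something with over 40 N, if the wrist force passes 120 N, or if a joint passes its speed limit or range.

ROBOT

A 6-joint arm with a two-finger parallel gripper is mounted at the origin on the work surface. World frame = base frame: x ahead of the robot, y to its left, z up, the work surface at z = 0. Lengths are in m, angles in rad, forces in N, time in s.
With the tool pointing down it reaches from about 0.25 to 0.775 m from the base axis. Payload 4 kg.
Tool frame: the origin (TCP) lies between the finger pads; the fingertips stand 17 mm ahead of it and the grasp point (between the pads) lies 2 mm behind it; z points along the fingers, y is the line along which they close (so a half turn about z gives the same grasp; the last joint's range is limited). The gripper opens to 85 mm and grips with 20 to 120 N. Pads are 22 mm wide; open, the fingers measure 114 mm over their backs; the gripper's body (76 mm by 85 mm) begins 54 mm behind the grasp point. The pads swing forward as they close: fully open they stand 13 mm farther back than shut.
Start: joints at [1.243, 0.087, 1.371, -0, 1.684, -0.103], TCP at [0.123, 0.536, 0.248] pointing down, gripper open.
Joint ranges: [-3.1, 3.1], [-0.76, 2.03], [0.27, 2.55], [-1.08, 4.22], [0.17, 2.65], [-2.57, 2.57]. Speed limits (rad/s): [2.79, 2.79, 3.14, 3.14, 3.14, 3.14].

INTERFACE

Orientations are given as a unit quaternion [x, y, z, w].
In Python, from rig import * gives the robot as it stands.
- The arm moves only by the tool jog_arm, never from a script. Its argument "deltas" is a list of rows, each an object with "translation": the shift along the tool's x, y, z in m, a list of three; "angular": the turn, a rotation vector about the tool's x, y, z in rad, a list of three; "fingers": the opening in per cent of the stroke, from 0 (shut) to 100 (fully open). A call has 1 to 5 rows; each row is the pose to reach, as a shift and turn from the pose commanded when the call began, along the tool's axes at that moment; what a row does not reach only later rows make up. A row lasts 1/10 s, in which the tool goes at most 50 mm and 8.59 degrees, less where a joint would pass 70% of its speed; a pose out of reach is approached as far as the arm can. A call with a gripper value outside its range is refused whole. The fingers move at their own pace and stop on an object; "squeeze" is the grip in N (left out, the last holds). Time passes only in rows, so rows that repeat a pose let the fingers close. It gives the time, the measured TCP pose, the force, the opening and the grip force at its end, in the units of the state.
- get_obs(): the state, without advancing time (a new reading comes with each control period).
- capture(name): name is "scene" or "top" or "wrist"; returns a dict with "image" (420x560x3 uint8, red, green, blue), "fx", "fy", "cx", "cy" (pixels), "world_from_camera" (4x4, takes a point from camera to world coordinates); the wrist camera has in their place "tool_from_camera" (4x4, takes a point from camera to tool coordinates, whose origin is the TCP and whose axes are the flange's). Camera axes: x right, y down, z forward; pixel columns grow to the right and rows downward; lengths in m; the calibration is good to about 2 mm. A picture is of the moment at which its call begins: read the wrist's pose just before it. There is no depth.
- sign_off(): hands the job in; it is judged then, once.
Trained networks look in the newest picture that a camera, given by its name, has taken for a name from the list of things; names that differ only in an ending like _2 or _b are one class to them, and where a whole thing is asked for, a point or a joint stands for the part that bears it (a point fixed in the world has none). Each returns a list of dicts, best first, with "conf" (0 to 1); they miss things now and then, are a little off and sometimes report something else, mostly with a low value. They report only what shows in the picture. A call takes as long as a camera call. They do not tell look-alikes from the thing itself.
- regions_of(camera, label): "mask" (420x560 bool, what is visible of it) and "extent" ([left, top, right, bottom] in pixels, round what is visible of it).
The state is a dict: "t": time; "joint_pos": joint angles; "dq": joint speeds; "tau": joint torques, N m; "tcp_pos": TCP position; "tcp_rot": TCP orientation; "wrist_force": force on the tool from outside, world axes, zero at the start; "torque": the same for the moment, N m; "width": finger opening in m; "gripper_force": force on a finger pad.
Only numpy, scipy, OpenCV 4.12 (cv2) and the standard library are available. Lean on these libraries where they do the work, as an engineer would, in place of code of your own. Each camera call takes 0.05 s, during which the arm holds its last target. There are 200 camera calls.

## Working session

There is one attempt and no reset: what is moved stays moved. The work goes in short steps, Python scripts to look and compute and a tool call to move; the robot and the scene stay as the last step left them, time stands still between calls to the robot, and variables do not carry over. Pictures are saved under pics/ and viewed, at most 10 in all, crops included, and the job is handed in when it is done.

Besides the shell and the picture viewer there is one more tool, called after "Request:" in YAML: its name, and indented under it one key for each argument. jog_arm: Moves the arm, as the interface text tells. Its arguments: {"type":"object","properties":{"deltas":{"type":"array"},"squeeze":{"type":"number"}},"required":["deltas"]}

```bash
mkdir -p pics; cat > h.py <<'E'
from rig import *
import numpy as np, cv2
from scipy.spatial.transform import Rotation as R
def ray(c,u,v,T=None):
    T=np.array(c["world_from_camera"]) if T is None else T
    d=T[:3,:3]@np.array([(u-c["cx"])/c["fx"],(v-c["cy"])/c["fy"],1]); return T[:3,3],d
def at(c,u,v,z,T=None):
    o,d=ray(c,u,v,T); return o+d*(z-o[2])/d[2]
def wristT(c,o): 
    T=np.eye(4);T[:3,:3]=R.from_quat(o["tcp_rot"]).as_matrix();T[:3,3]=o["tcp_pos"]; return T@np.array(c["tool_from_camera"])
def proj(c,p,T=None):
    T=np.array(c["world_from_camera"]) if T is None else T
    q=np.linalg.inv(T)@np.append(p,1); return c["fx"]*q[0]/q[2]+c["cx"],c["fy"]*q[1]/q[2]+c["cy"]
E
python3 - <<'E'
from h import *
o=get_obs();print(o["t"],o["tcp_pos"],o["tcp_rot"])
s=capture("scene");t=capture("top")
cv2.imwrite("pics/a.png",s["image"][...,::-1]);cv2.imwrite("pics/b.png",t["image"][...,::-1])
for cam,c in (("scene",s),("top",t)):
    print(cam,c["fx"],np.round(c["world_from_camera"],3).tolist())
    for n in ["knob","lever_tab","clamp","tailstop","blank","ram","bottle_mid","gouge_mid","stone_mid"]:
        for r in regions_of(cam,n)[:3]:
            m=r["mask"];ys,xs=np.nonzero(m)
            print(n,round(r["conf"],2),[round(float(e)) for e in r["extent"]],round(xs.mean(),1),round(ys.mean(),1))
E
```

```text
0.0 [0.12245944 0.53569494 0.24709728] [ 1.12168704e-01  9.93688509e-01 -1.12644984e-03 -2.43829804e-04]
scene 511.14854395214445 [[-0.39, 0.575, -0.719, 1.636], [0.921, 0.227, -0.318, 0.415], [-0.02, -0.786, -0.618, 0.997], [0.0, 0.0, 0.0, 1.0]]
knob 0.68 [281, 193, 347, 221] 311.9 206.5
clamp 0.96 [219, 192, 350, 251] 288.1 219.0
tailstop 0.73 [233, 195, 253, 224] 242.2 208.2
blank 0.86 [231, 198, 272, 246] 250.8 221.4
blank 0.86 [163, 226, 188, 278] 176.1 250.9
blank 0.81 [282, 161, 323, 197] 302.7 178.6
ram 0.61 [266, 208, 314, 231] 281.5 219.2
ram 0.37 [302, 199, 328, 214] 315.8 204.4
bottle_mid 0.7 [198, 135, 218, 180] 205.6 156.4
gouge_mid 0.93 [409, 211, 419, 288] 413.3 243.1
stone_mid 0.6 [143, 178, 180, 216] 161.7 198.0
top 400.04383045529596 [[0.008, -0.987, 0.16, 0.447], [-1.0, -0.003, 0.031, -0.051], [-0.03, -0.16, -0.987, 0.96], [0.0, 0.0, 0.0, 1.0]]
knob 0.74 [193, 193, 289, 235] 250.4 211.3
lever_tab 0.5 [226, 205, 249, 218] 241.9 210.4
clamp 0.69 [196, 178, 363, 244] 289.7 212.6
tailstop 0.78 [325, 181, 344, 220] 333.3 199.7
blank 0.81 [304, 157, 329, 230] 316.5 190.9
blank 0.73 [421, 270, 464, 296] 440.1 282.7
blank 0.62 [281, 262, 305, 342] 289.2 297.8
ram 0.8 [246, 198, 305, 219] 290.8 205.5
bottle_mid 0.67 [420, 270, 462, 292] 440.9 282.7
bottle_mid 0.67 [226, 206, 251, 214] 242.3 210.3
gouge_mid 0.96 [120, 166, 138, 289] 127.8 236.7
stone_mid 0.83 [434, 168, 470, 231] 451.4 200.3
stone_mid 0.31 [225, 210, 252, 219] 239.6 210.2
```

```bash
python3 - <<'E'
import cv2
b=cv2.imread("pics/b.png");cv2.imwrite("pics/b2.png",cv2.resize(b[150:270,180:370],None,fx=4,fy=4,interpolation=cv2.INTER_CUBIC))
E
```

```text
(no output)
```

View pics/b.png

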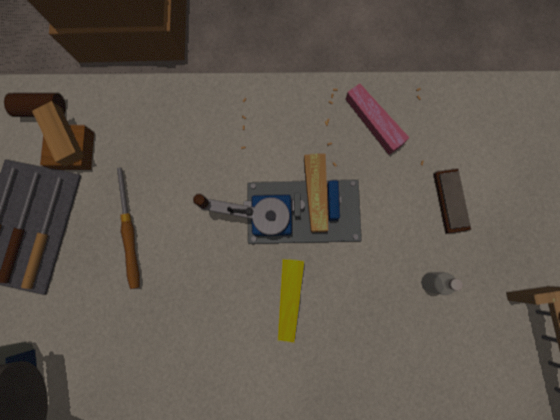

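View pics/b2.png

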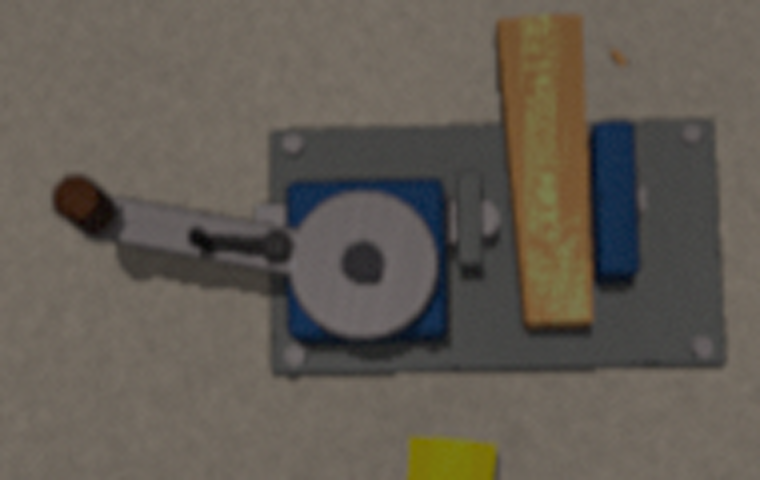

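The top view shows the clamp at about (285,212), the wooden blank at (317,192), tab at (231,210) left-below the handle line, and knob top at (199,199). Look-alikes for the blank: the pink one at (377,118) and the yellow one at (290,300). The block at (55,130) also resembles it. The crop confirms the light-wood blank lying between jaw and stop.

```bash
python3 - <<'E'
from h import *
t=capture("top");s=capture("scene")
k=at(t,198.9,199,.148);tab=at(t,230.7,209.8,.124);piv=at(t,248.7,211.7,.098)
sp=at(t,270.7,215.5,.10)
print("knob",k,"tab",tab,"piv",piv,"spindle",sp, np.linalg.norm((k-sp)[:2]),np.linalg.norm((tab-sp)[:2]))
for c in [(247,182),(248.7,243.5),(358,179.5),(361,241.5)]: print(at(t,*c,.012).round(3))
for p in (k,tab,sp): print(proj(s,p))
i=s["image"][150:270,180:370,::-1];cv2.imwrite("pics/a2.png",cv2.resize(i,None,fx=4,fy=4,interpolation=cv2.INTER_CUBIC))
E
```

```text
knob [0.59232405 0.14155484 0.148     ] tab [0.57347641 0.07834911 0.124     ] piv [0.57333615 0.04277773 0.098     ] spindle [ 0.5648481  -0.00553703  0.1       ] 0.1496360404082023 0.08432871039077955
[0.659 0.058 0.012]
[0.51  0.051 0.012]
[ 0.665 -0.211  0.012]
[ 0.516 -0.214  0.012]
(np.float64(340.7868347404792), np.float64(201.23231746917028))
(np.float64(320.321646140329), np.float64(198.87435002068997))
(np.float64(293.15900686672154), np.float64(197.08784208626545))
```

View pics/a2.png

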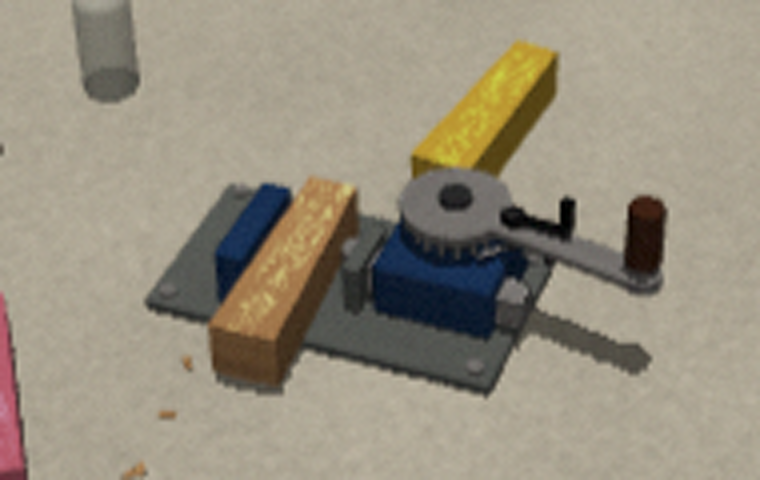

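The scene view agrees: wooden knob at crop (645,232), black tab at (567,215) on the near side of the arm, blank at (285,270) between jaw and stop. Moving above the lever.

Request:
jog_arm:
  deltas:
    - {"translation":[-0.539,-0.345,0.03],"angular":[0,0,1.53],"fingers":40}
    - {"translation":[-0.539,-0.345,0.03],"angular":[0,0,1.53],"fingers":40}
    - {"translation":[-0.539,-0.345,0.03],"angular":[0,0,1.53],"fingers":40}
    - {"translation":[-0.539,-0.345,0.03],"angular":[0,0,1.53],"fingers":40}
    - {"translation":[-0.539,-0.345,0.03],"angular":[0,0,1.53],"fingers":40}
  squeeze: 20

```text
t: 1.6
tcp_pos: [0.2986, 0.3566, 0.2368]
tcp_rot: [0.471, 0.882, 0.001, 0.0]
wrist_force: [1.0, -0.1, 0.0]
width: 0.0345
gripper_force: 0.0
```

```bash
cat >> h.py <<'E'
def delta(p,yaw):  # tool-frame delta to world p, tool y axis at world angle yaw, tool down
    o=get_obs();M=R.from_quat(o["tcp_rot"]).as_matrix()
    y=np.array([np.cos(yaw),np.sin(yaw),0]);z=np.array([0,0,-1.]);x=np.cross(y,z)
    W=np.c_[x,y,z]
    print("t",round(o["t"],2),"pos",o["tcp_pos"].round(4) if hasattr(o["tcp_pos"],'round') else o["tcp_pos"],"yaw",round(float(np.arctan2(M[1,1],M[0,1])),3),"F",np.round(o["wrist_force"],1),"w",round(o["width"],4),"q6",round(o["joint_pos"][5],2))
    print("d",(M.T@(np.array(p)-o["tcp_pos"])).round(4),"rot",R.from_matrix(M.T@W).as_rotvec().round(3))
E
python3 -c "
from h import *
delta([.570,.080,.20],-.185)"
```

```text
t 1.6 pos [0.2986 0.3566 0.2368] yaw 0.59 F [ 1.  -0.1  0. ] w 0.0345 q6 0.16
d [-0.3809  0.0714  0.0368] rot [ 0.001 -0.001  0.775]
```

Request:
jog_arm:
  deltas:
    - {"translation":[-0.381,0.071,0.03],"angular":[0,0,0.775],"fingers":40}
    - {"translation":[-0.381,0.071,0.03],"angular":[0,0,0.775],"fingers":40}
    - {"translation":[-0.381,0.071,0.03],"angular":[0,0,0.775],"fingers":40}
    - {"translation":[-0.381,0.071,0.03],"angular":[0,0,0.775],"fingers":40}
    - {"translation":[-0.381,0.071,0.03],"angular":[0,0,0.775],"fingers":40}

```text
t: 2.1
tcp_pos: [0.4742, 0.1792, 0.2175]
tcp_rot: [0.761, 0.648, 0.001, 0.0]
wrist_force: [1.5, -0.2, -0.1]
width: 0.0343
gripper_force: 0.0
```

```bash
python3 -c "
from h import *
delta([.570,.080,.20],-.185)"
```

```text
t 2.1 pos [0.4742 0.1792 0.2175] yaw -0.16 F [ 1.5 -0.2 -0.1] w 0.0343 q6 0.41
d [-0.0826  0.1104  0.0175] rot [ 0.001 -0.001  0.025]
```

Request:
jog_arm:
  deltas:
    - {"translation":[-0.04,0.055,0.01],"angular":[0,0,0.02],"fingers":40}
    - {"translation":[-0.075,0.1,0.017],"angular":[0,0,0.02],"fingers":40}
    - {"translation":[-0.083,0.11,0.017],"angular":[0,0,0.02],"fingers":40}
    - {"translation":[-0.083,0.11,0.017],"angular":[0,0,0.02],"fingers":40}

```text
t: 2.5
tcp_pos: [0.5711, 0.0779, 0.1986]
tcp_rot: [0.768, 0.641, -0.001, 0.0]
wrist_force: [-0.3, 0.5, -0.5]
width: 0.0344
gripper_force: 0.0
```

```bash
python3 - <<'E'
from h import *
delta([.570,.080,.20],-.185)
o=get_obs();w=capture("wrist");T=wristT(w,o)
for n in ["knob","lever_tab"]:
    for r in regions_of("wrist",n)[:2]: print(n,r["conf"],r["extent"])
print("expect",[np.round(proj(w,p,T)) for p in ([.592,.1415,.148],[.5735,.078,.124])])
cv2.imwrite("pics/w1.png",w["image"][...,::-1])
E
```

```text
t 2.5 pos [0.5711 0.0779 0.1986] yaw -0.18 F [-0.3  0.5 -0.5] w 0.0344 q6 0.22
d [ 0.0019 -0.0015 -0.0014] rot [-0.001  0.002  0.005]
knob 0.81 [242.3, 91.5, 328.9, 346.0]
lever_tab 0.76 [270.4, 202.3, 314.8, 266.4]
expect [array([299., 118.]), array([285., 221.])]
```

View pics/w1.png

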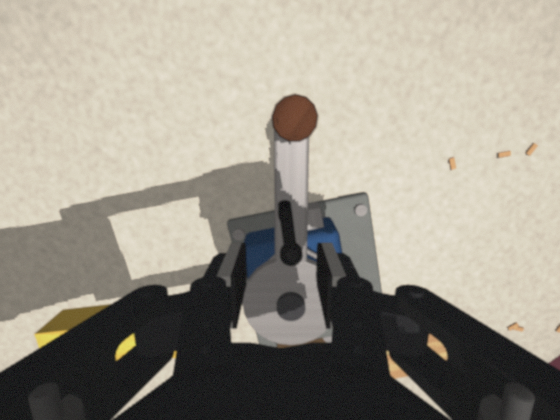

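Wrist view: knob top at (296,118), tab top at about (286,210), pivot at (290,254). The tab is between the fingers and left of the handle line, as expected. Descending to cage the tab.

Request:
jog_arm:
  deltas:
    - {"translation":[0.004,0.001,0.03],"angular":[0,0,0],"fingers":40}
    - {"translation":[0.004,0.001,0.055],"angular":[0,0,0],"fingers":40}
    - {"translation":[0.004,0.001,0.073],"angular":[0,0,0],"fingers":40}
    - {"translation":[0.004,0.001,0.078],"angular":[0,0,0],"fingers":40}
    - {"translation":[0.004,0.001,0.078],"angular":[0,0,0],"fingers":40}

```text
t: 3.15
tcp_pos: [0.5696, 0.0869, 0.1221]
tcp_rot: [0.765, 0.644, -0.0, -0.0]
wrist_force: [0.0, -0.1, -0.3]
width: 0.034
gripper_force: 0.0
```

Request:
jog_arm:
  deltas:
    - {"translation":[0,0.004,0],"angular":[0,0,0],"fingers":40}
    - {"translation":[0,0.008,0],"angular":[0,0,0],"fingers":40}
    - {"translation":[0,0.012,0],"angular":[0,0,0],"fingers":40}
    - {"translation":[0,0.016,0],"angular":[0,0,0],"fingers":40}
    - {"translation":[0,0.016,0],"angular":[0,0,0],"fingers":40}

```text
t: 3.65
tcp_pos: [0.5871, 0.0828, 0.1226]
tcp_rot: [0.766, 0.643, 0.0, 0.0]
wrist_force: [-0.8, -0.2, -0.6]
width: 0.0342
gripper_force: 0.1
```

Request:
jog_arm:
  deltas:
    - {"translation":[0,0.004,0],"angular":[0,0,0],"fingers":40}
    - {"translation":[0,0.008,0],"angular":[0,0,0],"fingers":40}
    - {"translation":[0,0.012,0],"angular":[0,0,0],"fingers":40}
    - {"translation":[0,0.016,0],"angular":[0,0,0],"fingers":40}
    - {"translation":[0,0.016,0],"angular":[0,0,0],"fingers":40}

```text
t: 4.15
tcp_pos: [0.602, 0.0801, 0.1221]
tcp_rot: [0.766, 0.643, -0.001, -0.0]
wrist_force: [-3.1, 0.1, 1.0]
width: 0.0344
gripper_force: 1.3
```

```bash
python3 - <<'E'
from h import *
delta([.570,.080,.20],-.185)
o=get_obs();w=capture("wrist")
i=w["image"][20:340,130:450,::-1]
cv2.imwrite("pics/w2.png",cv2.resize(i,None,fx=1.8,fy=1.8))
E
```

```text
t 4.15 pos [0.602  0.0801 0.1221] yaw -0.174 F [-3.1  0.1  1. ] w 0.0344 q6 0.21
d [-0.0057 -0.0316 -0.0778] rot [-0.001  0.     0.011]
```

View pics/w2.png

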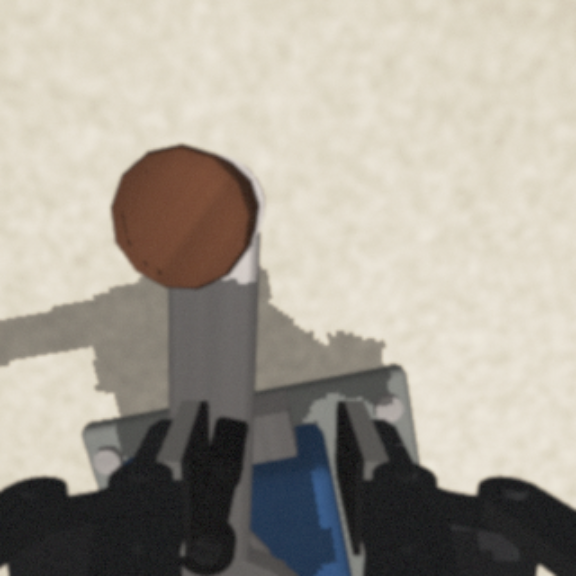

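Crop shows the left finger against the tab (232,435), which has moved right of the handle's middle line (~212). The handle has stayed put. I'll push a little more to be sure.

Request:
jog_arm:
  deltas:
    - {"translation":[0,0.003,0],"angular":[0,0,0],"fingers":40}
    - {"translation":[0,0.005,0],"angular":[0,0,0],"fingers":40}
    - {"translation":[0,0.006,0],"angular":[0,0,0],"fingers":40}
    - {"translation":[0,0.006,0],"angular":[0,0,0],"fingers":40}

```text
t: 4.6
tcp_pos: [0.6079, 0.0787, 0.1221]
tcp_rot: [0.766, 0.643, -0.0, 0.0]
wrist_force: [-3.5, -1.7, 1.7]
width: 0.0343
gripper_force: 2.0
```

```bash
python3 - <<'E'
from h import *
delta([.592,.1415,.125],-.185)
t=capture("top")
for n in ["knob","lever_tab"]:
    for r in regions_of("top",n)[:2]: print(n,r["conf"],r["extent"])
E
```

```text
t 4.6 pos [0.6079 0.0787 0.1221] yaw -0.174 F [-3.5 -1.7  1.7] w 0.0343 q6 0.21
d [ 0.0591 -0.0266 -0.0029] rot [-0.001  0.001  0.011]
knob 0.55 [195.4, 190.3, 287.7, 236.6]
lever_tab 0.65 [241.1, 204.1, 252.6, 215.2]
```

Request:
jog_arm:
  deltas:
    - {"translation":[0,-0.01,0],"angular":[0,0,0],"fingers":40}
    - {"translation":[0,-0.01,-0.03],"angular":[0,0,0],"fingers":40}
    - {"translation":[0,-0.015,-0.07],"angular":[0,0,0],"fingers":55}
    - {"translation":[0,-0.025,-0.08],"angular":[0,0,0],"fingers":55}
    - {"translation":[0,-0.025,-0.08],"angular":[0,0,0],"fingers":55}

```text
t: 5.25
tcp_pos: [0.5845, 0.0844, 0.2061]
tcp_rot: [0.766, 0.643, 0.004, 0.002]
wrist_force: [0.6, 0.2, 0.1]
width: 0.0472
gripper_force: 0.0
```

```bash
python3 - <<'E'
from h import *
delta([.592,.1415,.20],-.185)
o=get_obs();w=capture("wrist");T=wristT(w,o)
for n in ["knob","lever_tab"]:
    for r in regions_of("wrist",n)[:2]: print(n,r["conf"],r["extent"])
i=w["image"][50:370,130:450,::-1]
cv2.imwrite("pics/w3.png",cv2.resize(i,None,fx=1.8,fy=1.8))
E
```

```text
t 5.25 pos [0.5845 0.0844 0.2061] yaw -0.173 F [0.6 0.2 0.1] w 0.0472 q6 0.22
d [ 0.0576 -0.0025  0.0062] rot [ 0.008 -0.003  0.012]
knob 0.89 [227.4, 112.8, 321.1, 347.7]
knob 0.5 [249.2, 211.4, 302.1, 274.5]
lever_tab 0.76 [247.4, 213.4, 303.3, 275.1]
```

View pics/w3.png

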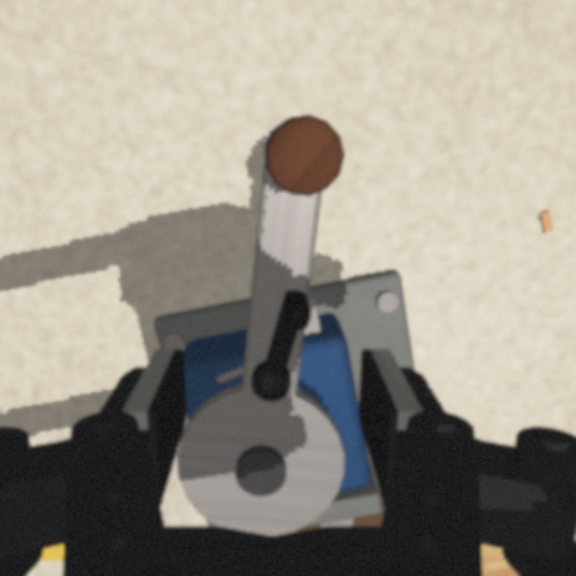

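The lever is flipped: the tab at crop (297,308) is now right of the handle's middle line, and the knob is at (305,155). Next I'll cage the knob.

```bash
cat >> h.py <<'E'
S=np.array([.565,-.006])
def kp(a,z=.125,r=.15): return [S[0]+r*np.sin(a),S[1]+r*np.cos(a),z]   # a: world cw angle from +y
E
python3 - <<'E'
from h import *
o=get_obs();w=capture("wrist");T=wristT(w,o)
k=at(w,299.4,136.1,.148,T);sp=at(w,130+261/1.8,50+470/1.8,.1,T);a=np.arctan2(*(k[:2]-S));print(k,sp,a)
delta(kp(a,.20),-a)
E
```

```text
[0.60237908 0.13798207 0.148     ] [0.56299772 0.00115277 0.1       ] 0.2540020233682254
t 5.45 pos [0.5828 0.0836 0.2001] yaw -0.174 F [-0.3 -0.1 -0.2] w 0.0469 q6 0.22
d [0.0582 0.01   0.    ] rot [-0.003  0.001  0.08 ]
```

Request:
jog_arm:
  deltas:
    - {"translation":[0.04,0.008,0],"angular":[0,0,0.08],"fingers":52}
    - {"translation":[0.058,0.01,0],"angular":[0,0,0.08],"fingers":52}
    - {"translation":[0.058,0.01,0.02],"angular":[0,0,0.08],"fingers":52}
    - {"translation":[0.058,0.01,0.045],"angular":[0,0,0.08],"fingers":52}
    - {"translation":[0.058,0.01,0.065],"angular":[0,0,0.08],"fingers":52}

```text
t: 5.95
tcp_pos: [0.6025, 0.1392, 0.1342]
tcp_rot: [0.79, 0.613, -0.002, -0.001]
wrist_force: [1.1, -0.2, -0.7]
width: 0.0443
gripper_force: 0.0
```

Request:
jog_arm:
  deltas:
    - {"translation":[0,0,0.007],"angular":[0,0,0],"fingers":42}
    - {"translation":[0,0,0.008],"angular":[0,0,0],"fingers":42}
    - {"translation":[0,0,0.008],"angular":[0,0,0],"fingers":42}

```text
t: 6.25
tcp_pos: [0.6037, 0.1389, 0.1296]
tcp_rot: [0.791, 0.612, 0.0, 0.0]
wrist_force: [-0.1, -0.5, 0.7]
width: 0.0357
gripper_force: 0.0
```

```bash
python3 - <<'E'
from h import *
for a in (.15,.03,-.1,-.22,-.34): delta(kp(a),-a)
E
```

```text
t 6.25 pos [0.6037 0.1389 0.1296] yaw -0.254 F [-0.1 -0.5  0.7] w 0.0357 q6 0.39
d [-0.0008 -0.0166  0.0046] rot [ 0.    -0.    -0.104]
t 6.25 pos [0.6037 0.1389 0.1296] yaw -0.254 F [-0.1 -0.5  0.7] w 0.0357 q6 0.39
d [-0.0037 -0.0343  0.0046] rot [ 0.    -0.    -0.224]
t 6.25 pos [0.6037 0.1389 0.1296] yaw -0.254 F [-0.1 -0.5  0.7] w 0.0357 q6 0.39
d [-0.0093 -0.053   0.0046] rot [ 0.    -0.    -0.354]
t 6.25 pos [0.6037 0.1389 0.1296] yaw -0.254 F [-0.1 -0.5  0.7] w 0.0357 q6 0.39
d [-0.0165 -0.0695  0.0046] rot [ 0.    -0.    -0.474]
t 6.25 pos [0.6037 0.1389 0.1296] yaw -0.254 F [-0.1 -0.5  0.7] w 0.0357 q6 0.39
d [-0.0257 -0.085   0.0046] rot [ 0.001 -0.    -0.594]
```

Request:
jog_arm:
  deltas:
    - {"translation":[-0.001,-0.017,0.002],"angular":[0,0,-0.1],"fingers":42}
    - {"translation":[-0.004,-0.034,0.002],"angular":[0,0,-0.22],"fingers":42}
    - {"translation":[-0.009,-0.053,0.002],"angular":[0,0,-0.35],"fingers":42}
    - {"translation":[-0.0165,-0.0695,0.002],"angular":[0,0,-0.47],"fingers":42}
    - {"translation":[-0.026,-0.085,0.002],"angular":[0,0,-0.59],"fingers":42}

```text
t: 6.75
tcp_pos: [0.5156, 0.1359, 0.1295]
tcp_rot: [0.577, 0.817, 0.003, 0.002]
wrist_force: [2.1, 1.3, 0.0]
width: 0.0364
gripper_force: 1.2
```

```bash
python3 - <<'E'
from h import *
for a in (-.4,-.5,-.58,-.66,-.70): delta(kp(a),-a)
t=capture("top")
for n in ["knob","lever_tab"]:
    for r in regions_of("top",n)[:2]: print(n,r["conf"],r["extent"])
E
```

```text
t 6.75 pos [0.5156 0.1359 0.1295] yaw 0.342 F [2.1 1.3 0. ] w 0.0364 q6 -0.19
d [-0.0005 -0.0098  0.0045] rot [ 0.006  0.    -0.058]
t 6.75 pos [0.5156 0.1359 0.1295] yaw 0.342 F [2.1 1.3 0. ] w 0.0364 q6 -0.19
d [-0.0021 -0.0247  0.0044] rot [ 0.006  0.    -0.158]
t 6.75 pos [0.5156 0.1359 0.1295] yaw 0.342 F [2.1 1.3 0. ] w 0.0364 q6 -0.19
d [-0.0045 -0.0365  0.0043] rot [ 0.006  0.001 -0.238]
t 6.75 pos [0.5156 0.1359 0.1295] yaw 0.342 F [2.1 1.3 0. ] w 0.0364 q6 -0.19
d [-0.0078 -0.048   0.0042] rot [ 0.006  0.001 -0.318]
t 6.75 pos [0.5156 0.1359 0.1295] yaw 0.342 F [2.1 1.3 0. ] w 0.0364 q6 -0.19
d [-0.0098 -0.0536  0.0042] rot [ 0.006  0.001 -0.358]
knob 0.78 [208.5, 200.0, 288.4, 242.0]
lever_tab 0.43 [225.8, 214.6, 258.7, 233.5]
```

Request:
jog_arm:
  deltas:
    - {"translation":[-0.0005,-0.01,0.001],"angular":[0,0,-0.06],"fingers":42}
    - {"translation":[-0.002,-0.025,0.001],"angular":[0,0,-0.16],"fingers":42}
    - {"translation":[-0.0045,-0.0365,0.001],"angular":[0,0,-0.24],"fingers":42}
    - {"translation":[-0.006,-0.042,0.001],"angular":[0,0,-0.28],"fingers":42}
    - {"translation":[-0.006,-0.042,0.001],"angular":[0,0,-0.28],"fingers":42}

```text
t: 7.4
tcp_pos: [0.4781, 0.1155, 0.1277]
tcp_rot: [0.461, 0.888, 0.001, 0.001]
wrist_force: [0.4, 0.6, -0.1]
width: 0.0356
gripper_force: 0.0
```

```bash
python3 - <<'E'
from h import *
for a in (-.5,-.4,-.3,-.2,-.1): delta(kp(a),-a)
w=capture("wrist")
cv2.imwrite("pics/w4.png",w["image"][...,::-1])
E
```

```text
t 7.4 pos [0.4781 0.1155 0.1277] yaw 0.613 F [ 0.4  0.6 -0.1] w 0.0356 q6 -0.49
d [-0.0004  0.0181  0.0027] rot [0.003 0.001 0.113]
t 7.4 pos [0.4781 0.1155 0.1277] yaw 0.613 F [ 0.4  0.6 -0.1] w 0.0356 q6 -0.49
d [-0.0028  0.0329  0.0027] rot [0.003 0.001 0.213]
t 7.4 pos [0.4781 0.1155 0.1277] yaw 0.613 F [ 0.4  0.6 -0.1] w 0.0356 q6 -0.49
d [-0.0067  0.0473  0.0028] rot [0.003 0.001 0.313]
t 7.4 pos [0.4781 0.1155 0.1277] yaw 0.613 F [ 0.4  0.6 -0.1] w 0.0356 q6 -0.49
d [-0.012   0.0613  0.0028] rot [0.003 0.001 0.413]
t 7.4 pos [0.4781 0.1155 0.1277] yaw 0.613 F [ 0.4  0.6 -0.1] w 0.0356 q6 -0.49
d [-0.0187  0.0748  0.0029] rot [0.003 0.001 0.513]
```

View pics/w4.png

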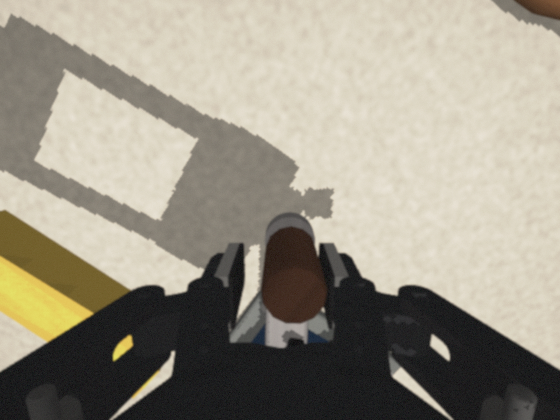

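Wrist view: the knob, top near (293,280), sits between the fingers. Now the closing stroke.

Request:
jog_arm:
  deltas:
    - {"translation":[0,0.009,0],"angular":[0,0,0.05],"fingers":42}
    - {"translation":[-0.0004,0.018,0],"angular":[0,0,0.11],"fingers":42}
    - {"translation":[-0.0016,0.0255,0],"angular":[0,0,0.16],"fingers":42}
    - {"translation":[-0.0028,0.033,0],"angular":[0,0,0.21],"fingers":42}
    - {"translation":[-0.0047,0.04,0],"angular":[0,0,0.26],"fingers":42}

```text
t: 7.95
tcp_pos: [0.5127, 0.1348, 0.1264]
tcp_rot: [0.572, 0.82, -0.001, -0.0]
wrist_force: [-1.9, -1.1, 1.2]
width: 0.0355
gripper_force: 1.1
```

```bash
python3 - <<'E'
from h import *
for a in (-.29,-.24,-.19,-.14,-.09): delta(kp(a),-a)
E
```

```text
t 7.95 pos [0.5127 0.1348 0.1264] yaw 0.352 F [-1.9 -1.1  1.2] w 0.0355 q6 -0.2
d [-0.0005  0.0098  0.0014] rot [-0.002  0.001  0.062]
t 7.95 pos [0.5127 0.1348 0.1264] yaw 0.352 F [-1.9 -1.1  1.2] w 0.0355 q6 -0.2
d [-0.0011  0.0173  0.0013] rot [-0.002  0.001  0.112]
t 7.95 pos [0.5127 0.1348 0.1264] yaw 0.352 F [-1.9 -1.1  1.2] w 0.0355 q6 -0.2
d [-0.0021  0.0247  0.0013] rot [-0.002  0.001  0.162]
t 7.95 pos [0.5127 0.1348 0.1264] yaw 0.352 F [-1.9 -1.1  1.2] w 0.0355 q6 -0.2
d [-0.0035  0.0321  0.0013] rot [-0.002  0.001  0.212]
t 7.95 pos [0.5127 0.1348 0.1264] yaw 0.352 F [-1.9 -1.1  1.2] w 0.0355 q6 -0.2
d [-0.0053  0.0394  0.0013] rot [-0.002  0.001  0.262]
```

Still in lost motion (2 N).

Request:
jog_arm:
  deltas:
    - {"translation":[-0.0003,0.005,0],"angular":[0,0,0.03],"fingers":42}
    - {"translation":[-0.0005,0.01,0],"angular":[0,0,0.06],"fingers":42}
    - {"translation":[-0.001,0.015,0],"angular":[0,0,0.1],"fingers":42}
    - {"translation":[-0.0015,0.02,0],"angular":[0,0,0.13],"fingers":42}
    - {"translation":[-0.002,0.025,0],"angular":[0,0,0.16],"fingers":42}

```text
t: 8.45
tcp_pos: [0.5354, 0.1412, 0.1262]
tcp_rot: [0.636, 0.772, -0.002, -0.001]
wrist_force: [-5.5, -3.2, 3.1]
width: 0.0361
gripper_force: 3.0
```

```bash
python3 - <<'E'
from h import *
for a in (-.15,-.12,-.09,-.06,-.03): delta(kp(a),-a)
E
```

```text
t 8.45 pos [0.5354 0.1412 0.1262] yaw 0.193 F [-5.5 -3.2  3.1] w 0.0361 q6 -0.04
d [-0.0003  0.0073  0.0011] rot [-0.005  0.001  0.043]
t 8.45 pos [0.5354 0.1412 0.1262] yaw 0.193 F [-5.5 -3.2  3.1] w 0.0361 q6 -0.04
d [-0.0005  0.0118  0.0011] rot [-0.005  0.001  0.073]
t 8.45 pos [0.5354 0.1412 0.1262] yaw 0.193 F [-5.5 -3.2  3.1] w 0.0361 q6 -0.04
d [-0.0009  0.0162  0.0011] rot [-0.005  0.001  0.103]
t 8.45 pos [0.5354 0.1412 0.1262] yaw 0.193 F [-5.5 -3.2  3.1] w 0.0361 q6 -0.04
d [-0.0014  0.0207  0.0011] rot [-0.005  0.001  0.133]
t 8.45 pos [0.5354 0.1412 0.1262] yaw 0.193 F [-5.5 -3.2  3.1] w 0.0361 q6 -0.04
d [-0.0021  0.0252  0.001 ] rot [-0.005  0.001  0.163]
```

Driving (about 6 N). Continuing with force checks.

Request:
jog_arm:
  deltas:
    - {"translation":[-0.0003,0.005,0],"angular":[0,0,0.03],"fingers":42}
    - {"translation":[-0.0005,0.01,0],"angular":[0,0,0.06],"fingers":42}
    - {"translation":[-0.0008,0.015,0],"angular":[0,0,0.1],"fingers":42}
    - {"translation":[-0.0013,0.02,0],"angular":[0,0,0.13],"fingers":42}
    - {"translation":[-0.002,0.025,0],"angular":[0,0,0.16],"fingers":42}

```text
t: 8.95
tcp_pos: [0.5602, 0.1441, 0.1261]
tcp_rot: [0.695, 0.719, -0.002, -0.001]
wrist_force: [-5.9, -2.1, 3.6]
width: 0.0358
gripper_force: 3.0
```

```bash
python3 - <<'E'
from h import *
for a in (.03,.06,.09,.12): delta(kp(a),-a)
t=capture("top")
i=t["image"][170:250,180:370,::-1];cv2.imwrite("pics/b3.png",cv2.resize(i,None,fx=4,fy=4,interpolation=cv2.INTER_CUBIC))
E
```

```text
t 8.95 pos [0.5602 0.1441 0.1261] yaw 0.033 F [-5.9 -2.1  3.6] w 0.0358 q6 0.12
d [-0.0004  0.0093  0.0011] rot [-0.005  0.002  0.063]
t 8.95 pos [0.5602 0.1441 0.1261] yaw 0.033 F [-5.9 -2.1  3.6] w 0.0358 q6 0.12
d [-0.0008  0.0138  0.0011] rot [-0.005  0.002  0.093]
t 8.95 pos [0.5602 0.1441 0.1261] yaw 0.033 F [-5.9 -2.1  3.6] w 0.0358 q6 0.12
d [-0.0013  0.0182  0.001 ] rot [-0.005  0.002  0.123]
t 8.95 pos [0.5602 0.1441 0.1261] yaw 0.033 F [-5.9 -2.1  3.6] w 0.0358 q6 0.12
d [-0.0019  0.0227  0.001 ] rot [-0.005  0.002  0.153]
```

View pics/b3.png

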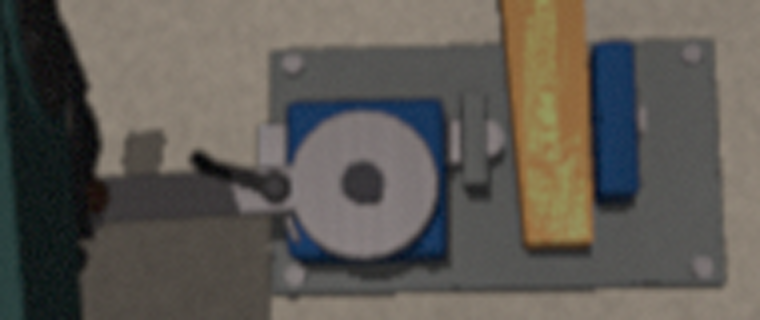

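The jaw nose (504,138) has moved a few mm and the gap to the blank (512) is small. Continuing more carefully.

Request:
jog_arm:
  deltas:
    - {"translation":[0,0.003,0],"angular":[0,0,0.02],"fingers":42}
    - {"translation":[-0.0002,0.006,0],"angular":[0,0,0.04],"fingers":42}
    - {"translation":[-0.0004,0.009,0],"angular":[0,0,0.06],"fingers":42}
    - {"translation":[-0.0007,0.012,0],"angular":[0,0,0.08],"fingers":42}
    - {"translation":[-0.0011,0.015,0],"angular":[0,0,0.1],"fingers":42}

```text
t: 9.5
tcp_pos: [0.5752, 0.1437, 0.1261]
tcp_rot: [0.73, 0.683, -0.002, -0.001]
wrist_force: [-6.4, -2.0, 3.7]
width: 0.0356
gripper_force: 3.0
```

Request:
jog_arm:
  deltas:
    - {"translation":[0,0.002,0],"angular":[0,0,0.014],"fingers":42}
    - {"translation":[-0.0001,0.004,0],"angular":[0,0,0.027],"fingers":42}
    - {"translation":[-0.0002,0.006,0],"angular":[0,0,0.04],"fingers":42}
    - {"translation":[-0.0003,0.008,0],"angular":[0,0,0.053],"fingers":42}

```text
t: 9.9
tcp_pos: [0.5831, 0.143, 0.1261]
tcp_rot: [0.748, 0.664, -0.002, -0.001]
wrist_force: [-6.6, -0.9, 2.6]
width: 0.036
gripper_force: 2.9
```

Request:
jog_arm:
  deltas:
    - {"translation":[0,0.002,0],"angular":[0,0,0.014],"fingers":42}
    - {"translation":[-0.0001,0.004,0],"angular":[0,0,0.027],"fingers":42}
    - {"translation":[-0.0002,0.006,0],"angular":[0,0,0.04],"fingers":42}
    - {"translation":[-0.0003,0.008,0],"angular":[0,0,0.053],"fingers":42}

```text
t: 10.3
tcp_pos: [0.5909, 0.1418, 0.1261]
tcp_rot: [0.765, 0.644, -0.002, -0.001]
wrist_force: [-6.4, -1.2, 4.0]
width: 0.0362
gripper_force: 2.9
```

Request:
jog_arm:
  deltas:
    - {"translation":[0,0.002,0],"angular":[0,0,0.014],"fingers":42}
    - {"translation":[-0.0001,0.004,0],"angular":[0,0,0.027],"fingers":42}
    - {"translation":[-0.0002,0.006,0],"angular":[0,0,0.04],"fingers":42}
    - {"translation":[-0.0003,0.008,0],"angular":[0,0,0.053],"fingers":42}

```text
t: 10.7
tcp_pos: [0.5987, 0.1402, 0.1261]
tcp_rot: [0.782, 0.623, -0.002, -0.001]
wrist_force: [-7.3, -1.6, 4.2]
width: 0.0362
gripper_force: 2.9
```

Request:
jog_arm:
  deltas:
    - {"translation":[0,0.002,0],"angular":[0,0,0.014],"fingers":42}
    - {"translation":[-0.0001,0.004,0],"angular":[0,0,0.027],"fingers":42}
    - {"translation":[-0.0002,0.006,0],"angular":[0,0,0.04],"fingers":42}

```text
t: 11.0
tcp_pos: [0.6045, 0.1388, 0.126]
tcp_rot: [0.794, 0.608, -0.002, -0.001]
wrist_force: [-5.8, -0.7, 3.8]
width: 0.0355
gripper_force: 2.9
```

Request:
jog_arm:
  deltas:
    - {"translation":[0,0.002,0],"angular":[0,0,0.014],"fingers":42}
    - {"translation":[-0.0001,0.004,0],"angular":[0,0,0.027],"fingers":42}
    - {"translation":[-0.0002,0.006,0],"angular":[0,0,0.04],"fingers":42}

```text
t: 11.3
tcp_pos: [0.6102, 0.1371, 0.126]
tcp_rot: [0.806, 0.592, -0.002, -0.001]
wrist_force: [-6.8, -1.3, 3.5]
width: 0.0356
gripper_force: 3.0
```

Request:
jog_arm:
  deltas:
    - {"translation":[0,0.002,0],"angular":[0,0,0.014],"fingers":42}
    - {"translation":[-0.0001,0.004,0],"angular":[0,0,0.027],"fingers":42}
    - {"translation":[-0.0002,0.006,0],"angular":[0,0,0.04],"fingers":42}

```text
t: 11.6
tcp_pos: [0.6158, 0.1352, 0.1259]
tcp_rot: [0.818, 0.575, -0.002, -0.001]
wrist_force: [-6.5, -0.6, 3.2]
width: 0.0362
gripper_force: 3.0
```

Request:
jog_arm:
  deltas:
    - {"translation":[0,0.002,0],"angular":[0,0,0.014],"fingers":42}
    - {"translation":[-0.0001,0.004,0],"angular":[0,0,0.027],"fingers":42}
    - {"translation":[-0.0002,0.006,0],"angular":[0,0,0.04],"fingers":42}

```text
t: 11.9
tcp_pos: [0.6213, 0.1331, 0.1259]
tcp_rot: [0.829, 0.559, -0.002, -0.001]
wrist_force: [-6.2, -0.4, 2.1]
width: 0.0361
gripper_force: 3.0
```

```bash
python3 - <<'E'
from h import *
for a in (.4,.45): delta(kp(a),-a)
t=capture("top")
i=t["image"][150:270,240:370,::-1];cv2.imwrite("pics/b4.png",cv2.resize(i,None,fx=5,fy=5,interpolation=cv2.INTER_CUBIC))
E
```

```text
t 11.9 pos [0.6213 0.1331 0.1259] yaw -0.385 F [-6.2 -0.4  2.1] w 0.0361 q6 0.51
d [-0.0001  0.0023  0.0009] rot [-0.005  0.002  0.015]
t 11.9 pos [0.6213 0.1331 0.1259] yaw -0.385 F [-6.2 -0.4  2.1] w 0.0361 q6 0.51
d [-0.0004  0.0098  0.0009] rot [-0.005  0.002  0.065]
```

View pics/b4.png

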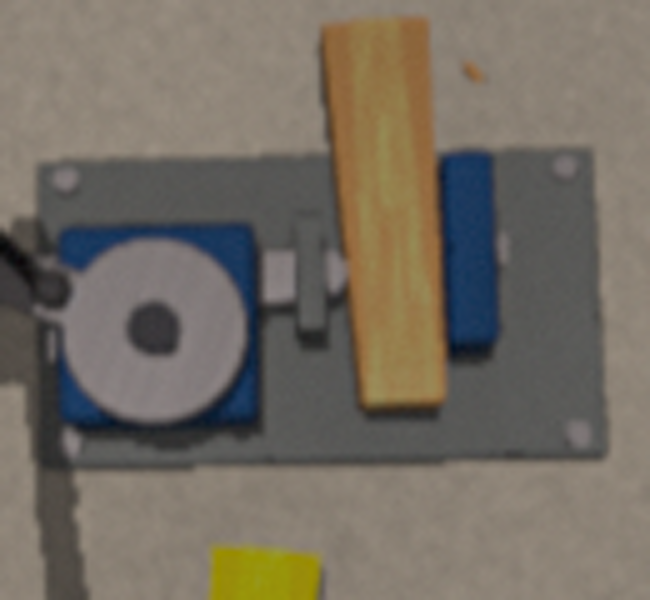

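The nose (348,272) now meets the blank, with about 2 mm left to the stop (440). Slower now.

Request:
jog_arm:
  deltas:
    - {"translation":[0,0.002,0],"angular":[0,0,0.013],"fingers":42}
    - {"translation":[0,0.004,0],"angular":[0,0,0.026],"fingers":42}
    - {"translation":[-0.0002,0.005,0],"angular":[0,0,0.034],"fingers":42}

```text
t: 12.25
tcp_pos: [0.6259, 0.1312, 0.1259]
tcp_rot: [0.839, 0.545, -0.002, -0.001]
wrist_force: [-6.7, -0.3, 2.4]
width: 0.036
gripper_force: 3.0
```

Request:
jog_arm:
  deltas:
    - {"translation":[0,0.0015,0],"angular":[0,0,0.01],"fingers":42}
    - {"translation":[0,0.003,0],"angular":[0,0,0.02],"fingers":42}
    - {"translation":[-0.0001,0.004,0],"angular":[0,0,0.027],"fingers":42}

```text
t: 12.55
tcp_pos: [0.6295, 0.1295, 0.1259]
tcp_rot: [0.846, 0.534, -0.002, -0.001]
wrist_force: [-5.7, 0.6, 4.0]
width: 0.0358
gripper_force: 3.1
```

Request:
jog_arm:
  deltas:
    - {"translation":[0,0.001,0],"angular":[0,0,0.007],"fingers":42}
    - {"translation":[0,0.002,0],"angular":[0,0,0.013],"fingers":42}
    - {"translation":[-0.0001,0.003,0],"angular":[0,0,0.02],"fingers":42}

```text
t: 12.85
tcp_pos: [0.6319, 0.1283, 0.1258]
tcp_rot: [0.851, 0.525, -0.002, -0.002]
wrist_force: [-7.4, 1.1, 3.5]
width: 0.0357
gripper_force: 3.3
```

Request:
jog_arm:
  deltas:
    - {"translation":[0,0.001,0],"angular":[0,0,0.007],"fingers":42}
    - {"translation":[0,0.002,0],"angular":[0,0,0.013],"fingers":42}

```text
t: 13.05
tcp_pos: [0.6336, 0.1274, 0.1258]
tcp_rot: [0.854, 0.52, -0.003, -0.002]
wrist_force: [-7.1, 0.5, 2.3]
width: 0.036
gripper_force: 3.3
```

Request:
jog_arm:
  deltas:
    - {"translation":[0,0.001,0],"angular":[0,0,0.007],"fingers":42}
    - {"translation":[0,0.002,0],"angular":[0,0,0.013],"fingers":42}

```text
t: 13.25
tcp_pos: [0.6353, 0.1265, 0.1258]
tcp_rot: [0.858, 0.514, -0.003, -0.002]
wrist_force: [-7.4, 1.2, 4.4]
width: 0.0359
gripper_force: 3.6
```

Request:
jog_arm:
  deltas:
    - {"translation":[0,0.001,0],"angular":[0,0,0.007],"fingers":42}
    - {"translation":[0,0.002,0],"angular":[0,0,0.013],"fingers":42}

```text
t: 13.45
tcp_pos: [0.6368, 0.1257, 0.1258]
tcp_rot: [0.861, 0.509, -0.003, -0.002]
wrist_force: [-8.3, 1.1, 4.0]
width: 0.0361
gripper_force: 3.9
```

Force is rising, so the jaw is in contact. Small steps now.

Request:
jog_arm:
  deltas:
    - {"translation":[0,0.001,0],"angular":[0,0,0.007],"fingers":42}
    - {"translation":[0,0.002,0],"angular":[0,0,0.013],"fingers":42}

```text
t: 13.65
tcp_pos: [0.6383, 0.1248, 0.1258]
tcp_rot: [0.864, 0.503, -0.003, -0.002]
wrist_force: [-9.3, 0.5, 4.2]
width: 0.0357
gripper_force: 4.3
```

Request:
jog_arm:
  deltas:
    - {"translation":[0,0.001,0],"angular":[0,0,0.007],"fingers":42}
    - {"translation":[0,0.002,0],"angular":[0,0,0.013],"fingers":42}

```text
t: 13.85
tcp_pos: [0.6397, 0.124, 0.1258]
tcp_rot: [0.868, 0.497, -0.003, -0.002]
wrist_force: [-10.3, 1.7, 4.9]
width: 0.0356
gripper_force: 4.7
```

Request:
jog_arm:
  deltas:
    - {"translation":[0,0.001,0],"angular":[0,0,0.007],"fingers":42}
    - {"translation":[0,0.002,0],"angular":[0,0,0.013],"fingers":42}

```text
t: 14.05
tcp_pos: [0.6411, 0.1231, 0.1257]
tcp_rot: [0.871, 0.492, -0.004, -0.003]
wrist_force: [-11.2, 1.0, 5.2]
width: 0.0359
gripper_force: 5.1
```

Request:
jog_arm:
  deltas:
    - {"translation":[0,0.001,0],"angular":[0,0,0.007],"fingers":42}
    - {"translation":[0,0.002,0],"angular":[0,0,0.013],"fingers":42}

```text
t: 14.25
tcp_pos: [0.6426, 0.1223, 0.1257]
tcp_rot: [0.874, 0.486, -0.004, -0.003]
wrist_force: [-11.4, 2.2, 4.3]
width: 0.0356
gripper_force: 5.5
```

Request:
jog_arm:
  deltas:
    - {"translation":[0,0.001,0],"angular":[0,0,0.007],"fingers":42}
    - {"translation":[0,0.002,0],"angular":[0,0,0.013],"fingers":42}

```text
t: 14.45
tcp_pos: [0.6439, 0.1213, 0.1257]
tcp_rot: [0.877, 0.481, -0.004, -0.003]
wrist_force: [-11.9, 2.1, 5.7]
width: 0.0358
gripper_force: 5.9
```

```bash
python3 - <<'E'
from h import *
delta(kp(.58),-.58)
o=get_obs();f=np.array(o["wrist_force"])
for a in (.48,.52,.56): print(a,f[:2]@[np.cos(a),-np.sin(a)])
E
```

```text
t 14.45 pos [0.6439 0.1213 0.1257] yaw -0.568 F [-11.9   2.1   5.7] w 0.0358 q6 0.67
d [0.0002 0.0038 0.0007] rot [-0.01   0.005  0.012]
0.48 -11.55222534009341
0.52 -11.39741618021613
0.56 -11.224373585769614
```

Request:
jog_arm:
  deltas:
    - {"translation":[0,0.001,0],"angular":[0,0,0.007],"fingers":42}
    - {"translation":[0,0.002,0],"angular":[0,0,0.013],"fingers":42}

```text
t: 14.65
tcp_pos: [0.6453, 0.1204, 0.1257]
tcp_rot: [0.88, 0.475, -0.005, -0.003]
wrist_force: [-13.7, 2.7, 5.8]
width: 0.0359
gripper_force: 6.3
```

Request:
jog_arm:
  deltas:
    - {"translation":[0,0.001,0],"angular":[0,0,0.007],"fingers":42}
    - {"translation":[0,0.0015,0],"angular":[0,0,0.01],"fingers":42}

```text
t: 14.85
tcp_pos: [0.6463, 0.1198, 0.1257]
tcp_rot: [0.882, 0.471, -0.005, -0.004]
wrist_force: [-14.4, 2.0, 5.9]
width: 0.0359
gripper_force: 6.5
```

About 13.4 N reached. Holding briefly, then backing off gently.

Request:
jog_arm:
  deltas:
    - {"translation":[0,0,0],"angular":[0,0,0],"fingers":42}
    - {"translation":[0,0,0],"angular":[0,0,0],"fingers":42}
    - {"translation":[0,0,0],"angular":[0,0,0],"fingers":42}

```text
t: 15.15
tcp_pos: [0.6464, 0.1197, 0.1257]
tcp_rot: [0.882, 0.471, -0.005, -0.004]
wrist_force: [-13.6, 2.5, 6.2]
width: 0.0358
gripper_force: 6.3
```

Request:
jog_arm:
  deltas:
    - {"translation":[0,-0.002,0],"angular":[0,0,0],"fingers":45}
    - {"translation":[0,-0.004,0],"angular":[0,0,0],"fingers":50}
    - {"translation":[0,-0.005,0],"angular":[0,0,0],"fingers":58}
    - {"translation":[0,-0.005,0],"angular":[0,0,0],"fingers":62}
    - {"translation":[0,-0.005,0],"angular":[0,0,0],"fingers":62}

```text
t: 15.65
tcp_pos: [0.6461, 0.1213, 0.1254]
tcp_rot: [0.882, 0.47, -0.0, -0.001]
wrist_force: [-3.0, 2.2, -2.7]
width: 0.053
gripper_force: 1.6
```

Request:
jog_arm:
  deltas:
    - {"translation":[0,-0.005,-0.01],"angular":[0,0,0],"fingers":62}
    - {"translation":[0,-0.005,-0.03],"angular":[0,0,0],"fingers":62}
    - {"translation":[0,-0.005,-0.06],"angular":[0,0,0],"fingers":62}
    - {"translation":[0,-0.005,-0.09],"angular":[0,0,0],"fingers":62}
    - {"translation":[0,-0.005,-0.09],"angular":[0,0,0],"fingers":62}

```text
t: 16.15
tcp_pos: [0.6455, 0.1236, 0.2251]
tcp_rot: [0.883, 0.47, 0.007, 0.003]
wrist_force: [1.1, -0.1, 2.0]
width: 0.0526
gripper_force: 0.0
```

```bash
python3 - <<'E'
from h import *
t=capture("top");s=capture("scene");w=capture("wrist")
f=lambda i:cv2.resize(i[...,::-1],None,fx=3,fy=3,interpolation=cv2.INTER_CUBIC)
A=f(t["image"][140:270,190:370]);B=cv2.resize(w["image"][...,::-1],(260,195))
c=np.zeros((585,800,3),np.uint8);c[:390,:540]=A;c[:195,540:]=B
c[390:585,:390]=cv2.resize(s["image"][150:280,180:440,::-1],(390,195))
cv2.imwrite("pics/e.png",c)
E
```

```text
(no output)
```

View pics/e.png

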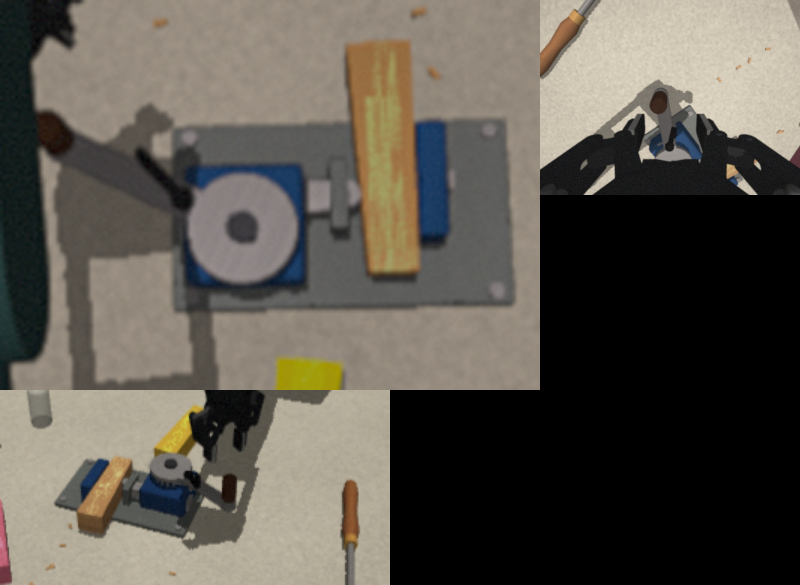

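The blank (395,160) is flush with the stop at (417,180) and the jaw nose presses on it. The lever (160,175) is on the tighten side, and the gripper is clear above the knob. Handing in.

```bash
python3 -c "
from h import *
print(sign_off())"
```

```text
the job is handed in; nothing more can be done
None
```

The direction lever is flipped to tighten, the blank is clamped flush against the tail stop with about 13 N at the knob, the handle is released and the gripper is clear; the job was handed in at about 16 s, with no verdict shown.

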